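# Shut and clamp the scrap caddy

### The job

Shut the green scrap caddy by pushing: first tip its open lid over from behind so that it drops fully shut, and only then push the clamp handle at its front up and over until it lies fully home on the lid. Do not lift, tip or shove the caddy away from its place, and leave the other things on the trolley where they are.

Things in the scene. Friction and masses are not known exactly. Their poses are not given: they have to be found in the camera images.
- caddy: Green plastic box-shaped scrap caddy, loose, 1.5 to 2.3 kg. Outside 190 mm deep (its x) by 220 mm wide (its y), rim 160 mm high, 173 mm to the lid's top when shut. Origin: centre of the underside; z up, -x to its front (clamp side), +x to its rear (lid hinge side). Its front faces the robot's right (world -y), up to 35 degrees off.
- lid (a joint): Lid angle (rad): 0 shut flat on the rim, about 1.57 straight up, 2.0 stop, leaning back beyond the rear. The hinge is lightly stiff: near upright (about 1.2 to 1.9) the lid stays where it is left; tipped forward below about 1.0 it falls shut by itself. About 1 to 2 N at the lid's outer part moves it.
- lid_hinge (a point): Middle of the lid's hinge line, at (97, 0, 162) mm in the caddy's frame; the line runs along the caddy's y.
- lid_edge (a point): Middle of the lid's free edge, 193 mm from the hinge. The lid is a flat plate 192 mm long, 224 mm wide and 8 mm thick, its inner face level with the hinge line and its outer face (top when shut, rear when upright) 8 to 10 mm outside it. When shut, this edge is at the front.
- clamp (a joint): Clamp handle angle (rad): 0 fully home, lying flat over the shut lid pointing to the rear; 1.57 straight up; 2.5 stop, leaning out over the front. Stiff hinge: it stays wherever it is left, about 1 to 2 N on its bar moves it; it does not fall home by itself.
- clamp_pivot (a point): Middle of the clamp's hinge line, on lugs at the front of the caddy, at (-105, 0, 183) mm in the caddy's frame; the line runs along the caddy's y.
- clamp_bar (a point): Centre of the clamp's cross bar, 90 mm from its hinge line: a black round bar 18 mm thick and 128 mm long along the caddy's y, on two steel wire arms of 8 mm at 60 mm either side of its middle. When home, the bar's centre is at (-15, 0, 183) mm in the caddy's frame.
- canister: White ceramic canister with a cork-sealed lid, 104 mm across, 165 mm tall, loose; origin under its centre. A bystander.
- bowl: Dark silicone collapsible bowl, folded half down, 140 mm across, 38 mm tall, loose; origin under its centre. A bystander.
- opener: Flat steel bottle opener with a ring at one end, 155 mm long along its y, 20 to 40 mm wide, 6 mm thick, lying near the front of the caddy; origin under its middle. A bystander.
- jar: Glass jar with a metal cap, 72 mm across, 120 mm tall, loose; origin under its centre. A bystander.
- mug: Blue ceramic mug, 80 mm across, 90 mm tall, loose; origin under its centre. A bystander.
- brush: Flat brush with a wooden handle, lying along the far side of the trolley top, loose; origin under it. A bystander.

How it is judged:
On the way, in this order (a step that is already met when the one before it is completed fails the run):
1. the lid is fully shut while the clamp handle still leans out over the front (value of joint lid below 0.06 rad and value of joint clamp above 1.65 rad), for 0.2 s.
2. the clamp handle lies fully home on the shut lid (value of joint lid below 0.06 rad and value of joint clamp below 0.1 rad), for 0.2 s.
At the end, for the whole second after the job is handed in: Lid shut within 0.06 rad, clamp handle home within 0.1 rad, caddy upright (0.05 rad), at rest and within 50 mm of where it stood (all of step 2 and angle between caddy's own z axis and vertical below 0.05 rad and distance of caddy from where it was at the start of the episode below 0.05 m and linear speed of caddy below 0.02 m/s); the robot touches nothing.
It fails at once if the clamp handle is pushed past upright while the lid is not shut (value of joint clamp below 1.4 rad and value of joint lid above 0.15 rad).
It fails at once if the caddy is lifted or tipped (height (world z) of caddy above 0.015 m or angle between caddy's own z axis and vertical above 0.15 rad).
It fails at once if the caddy is shoved more than 50 mm from its place (distance of caddy from where it was at the start of the episode above 0.05 m).
It fails at once if another thing is moved more than 40 mm (distance of any of canister, bowl, opener, jar, mug, brush from where it was at the start of the episode above 0.04 m).
It also fails if it takes over 51 s, if anything falls off the work surface, if the arm or the gripper's body presses on something with over 40 N, if the wrist force passes 120 N, or if a joint passes its speed limit or range.

### The arm

A 6-joint arm with a two-finger parallel gripper is mounted at the origin on the work surface. World frame = base frame: x ahead of the robot, y to its left, z up, the work surface at z = 0. Lengths are in m, angles in rad, forces in N, time in s.
With the tool pointing down it reaches from about 0.225 to 0.875 m from the base axis. Payload 3.4 kg.
Tool frame: the origin (TCP) lies on the centre line of the jaws, within the pads' length; the fingertips stand 17 mm ahead of it and the grasp point (between the pads) lies 2 mm behind it (nose_length is the distance from the TCP to the fingertips, in m); z points along the fingers, y is the line along which they close (so a half turn about z gives the same grasp; the last joint's range is limited). The gripper opens to 85 mm and grips with 20 to 120 N. Pads are 22 mm wide; open, the fingers measure 114 mm over their backs; the gripper's body (76 mm by 85 mm) begins 54 mm behind the grasp point. The pads swing forward as they close: fully open they stand 13 mm farther back than shut.
Start: joints at [1, 0.276, 1.505, -0, 1.361, -0.121], TCP at [0.25, 0.518, 0.248] pointing down, gripper open.
Joint ranges: [-2.89, 2.89], [-0.75, 2.08], [0.22, 2.7], [-1.18, 4.32], [0.11, 2.71], [-2.7, 2.7]. Speed limits (rad/s): [2.57, 2.57, 3.14, 3.14, 3.14, 3.14].

### API

Orientations are given as a unit quaternion [w, x, y, z].
In Python, from rig import get_state, get_image, sign_off, find_in, place_of, nose_length gives the robot as it stands.
- The arm moves only by the tool apply_moves, never from a script. Its argument "deltas" is one flat list of numbers, 5 for each row, row after row: the finger opening in mm, from 0 to 85.4, then the shift along the tool's x, y, z in mm, then the turn about the tool's z in degrees. A call has 1 to 12 rows; each row is the pose to reach, as a shift and turn from the pose commanded when the call began, along the tool's axes at that moment; what a row does not reach only later rows make up. A row lasts 1/12 s, in which the tool goes at most 41.7 mm and 7.16 degrees, less where a joint would pass 70% of its speed; a pose out of reach is approached as far as the arm can. A call with a gripper value outside its range is refused whole. The fingers move at their own pace and stop on an object; "squeeze" is the grip in N (left out, the last holds). Time passes only in rows, so rows that repeat a pose let the fingers close. It gives the time, the measured TCP pose, the force, the opening and the grip force at its end, in the units of the state.
- get_state(): the state, without advancing time (a new reading comes with each control period).
- get_image(name): name is "scene" or "side" or "wrist"; returns a dict with "frame" (420x560x3 uint8, red, green, blue), "K" (3x3 intrinsics, pixels), "position" and "orientation" of the camera in the world. Camera axes: x right, y down, z forward; pixel columns grow to the right and rows downward; lengths in m; the calibration is good to about 2 mm. The wrist camera is an equidistant fisheye: a pixel r from the principal point sees the ray r / f radians off the axis. A picture is of the moment at which its call begins. There is no depth.
- sign_off(): hands the job in; it is judged then, once.
Trained networks look in a picture, given as the dict that the camera call returned (one of the last four; its "shot" number tells which), for a name from the list of things; names that differ only in an ending like _2 or _b are one class to them, and where a whole thing is asked for, a point or a joint stands for the part that bears it (a point fixed in the world has none). Each returns a list of dicts, best first, with "score" (0 to 1); they miss things now and then, are a little off and sometimes report something else, mostly with a low value. They report only what shows in the picture. A call takes as long as a camera call.
- find_in(query, picture): "point" ([column, row] in pixels, amid what is visible of it).
- place_of(query, picture): "point" ([column, row] in pixels: a listed point, or the origin of a listed thing).
The state is a dict: "clock": time; "qpos": joint angles; "qd": joint speeds; "effort": joint torques, N m; "position": TCP position; "ee_rot": TCP orientation; "contact_force": force on the tool from outside, world axes, zero at the start; "moment": the same for the moment, N m; "width": finger opening in m; "gripper_force": force on a finger pad.
Only numpy, scipy, OpenCV 4.12 (cv2) and the standard library are available. Lean on these libraries where they do the work, as an engineer would, in place of code of your own. Each camera call takes 0.05 s, during which the arm holds its last target. There are 200 camera calls.

## Working session

There is one attempt and no reset: what is moved stays moved. The work goes in short steps, Python scripts to look and compute and a tool call to move; the robot and the scene stay as the last step left them, time stands still between calls to the robot, and variables do not carry over. Pictures are saved under pics/ and viewed, at most 10 in all, crops included, and the job is handed in when it is done.

Besides the shell and the picture viewer there is one more tool, called after "Request:" by a JSON object that holds its "method" and its "body", one argument or row to a line. apply_moves: Moves the arm, as the interface text tells. Its arguments: {"type":"object","properties":{"deltas":{"type":"array"},"squeeze":{"type":"number"}},"required":["deltas"]}

```bash
mkdir -p pics
cat > h.py <<'E'
import numpy as np,cv2
from scipy.spatial.transform import Rotation as R
from scipy.optimize import least_squares
from rig import *
def rot(q): return R.from_quat([q[1],q[2],q[3],q[0]]).as_matrix()
def proj(p,im):
    c=rot(im['orientation']).T@(np.asarray(p)-im['position']); u=im['K']@c; return u[:2]/u[2]
def ray(px,im):
    d=rot(im['orientation'])@np.linalg.solve(np.array(im['K']),[px[0],px[1],1.]); return np.array(im['position']),d
def onz(px,im,z):
    o,d=ray(px,im); return o+d*(z-o[2])/d[2]
def caddy(p,x,y,th): # th: caddy yaw
    c,s=np.cos(th),np.sin(th); return np.array([x+c*p[0]-s*p[1],y+s*p[0]+c*p[1],p[2]])
def pts(lid,cl):
    return {'caddy':[0,0,0],'lid_hinge':[.097,0,.162],'lid_edge':[.097-.193*np.cos(lid),0,.162+.193*np.sin(lid)],
     'clamp_pivot':[-.105,0,.183],'clamp_bar':[-.105+.09*np.cos(cl),0,.183+.09*np.sin(cl)]}
E
cat > look.py <<'E'
from h import *
obs=[]
for n in ['scene','side']:
    im=get_image(n); cv2.imwrite(f'pics/{n}0.png',im['frame'][:,:,::-1]); print(n,np.round(im['position'],3))
    for q in pts(0,0):
        r=place_of(q,im)
        if r: print(q,np.round(r[0]['point']),round(r[0]['score'],2)); obs.append((q,r[0]['point'],r[0]['score'],im))
    for q in ['canister','bowl','opener','jar','mug','brush']:
        r=place_of(q,im)
        if r: print(q,np.round(r[0]['point']),round(r[0]['score'],2),np.round(onz(r[0]['point'],im,0),3))
f=lambda v:np.concatenate([(proj(caddy(pts(v[3],v[4])[q],*v[:3]),im)-p)*s for q,p,s,im in obs if s>.3])
best=None
for th in [1,1.57,2.1]:
  for l in [1.3,1.8]:
    r=least_squares(f,[.5,0,th,l,2.2],loss='soft_l1',f_scale=3)
    if best is None or r.cost<best.cost: best=r
print(np.round(best.x,3),best.cost,np.round(best.fun,1))
s=get_state();print(s['position'],s['ee_rot'],nose_length)
E
python3 look.py
```

```text
scene [1.046 0.409 0.996]
caddy [280. 227.] 0.61
lid_hinge [303. 216.] 0.69
lid_edge [306. 169.] 0.75
clamp_pivot [256. 167.] 0.6
clamp_bar [239. 138.] 0.93
canister [188. 169.] 0.89 [ 0.555 -0.428  0.   ]
bowl [270. 157.] 0.83 [ 0.342 -0.253  0.   ]
opener [224. 192.] 0.49 [ 0.551 -0.267  0.   ]
jar [408. 251.] 0.71 [0.377 0.291 0.   ]
mug [398. 312.] 0.84 [0.553 0.361 0.   ]
brush [218. 281.] 0.9 [ 0.782 -0.061  0.   ]
side [ 0.026 -0.598  1.144]
caddy [281. 239.] 0.88
lid_hinge [261. 186.] 0.72
lid_edge [259. 135.] 0.72
clamp_pivot [302. 231.] 0.95
clamp_bar [318. 227.] 0.6
canister [393. 319.] 0.8 [ 0.565 -0.437  0.   ]
bowl [290. 325.] 0.67 [ 0.352 -0.255  0.   ]
opener [340. 283.] 0.59 [ 0.544 -0.266  0.   ]
jar [178. 208.] 0.86 [0.37  0.287 0.   ]
mug [205. 171.] 0.89 [0.534 0.352 0.   ]
brush [346. 198.] 0.67 [ 0.793 -0.068  0.   ]
[ 0.537 -0.038  1.379  1.597  2.339] 31.655704184319376 [ 1.6 -0.3  1.7 -0.4  2.  -4.  -0.  -1.6  1.4 -2.8  2.2 -1.2  2.3 -1.6
  0.7 -1.4  2.3 -3.7  0.4  1.1]
[0.25003101 0.51783534 0.24833106] [1.29492912e-05 2.23026790e-01 9.74812315e-01 4.40684644e-05] 0.017
```

```bash
python3 - <<'E'
import cv2,numpy as np
a=cv2.imread('pics/scene0.png');b=cv2.imread('pics/side0.png')
cv2.imwrite('pics/both.png',np.vstack([a[60:360,60:460],b[60:360,60:460]]))
E
python3 -c "
from h import *
v=[.537,-.038,1.379]
for q,p in pts(1.597,2.339).items(): print(q,np.round(caddy(p,*v),3))
print(rot(get_state()['ee_rot']).round(3))"
```

```text
caddy [ 0.537 -0.038  0.   ]
lid_hinge [0.555 0.057 0.162]
lid_edge [0.556 0.062 0.355]
clamp_pivot [ 0.517 -0.141  0.183]
clamp_bar [ 0.505 -0.202  0.248]
[[-0.901  0.435  0.   ]
 [ 0.435  0.901  0.   ]
 [-0.     0.    -1.   ]]
```

View pics/both.png

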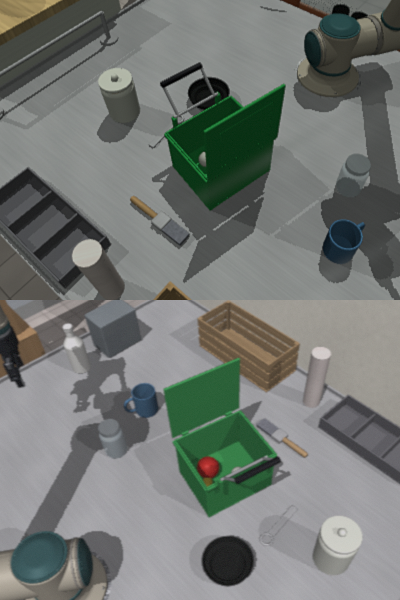

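Request:
{"method": "apply_moves", "body": {
  "deltas": [0,0,0,-35,0,0,0,0,-69,0,0,-38,-18,-69,-5,0,-76,-36,-69,-10,0,-114,-54,-69,-15,0,-152,-72,-69,-15,0,-190,-90,-69,-15,0,-228,-108,-69,-15,0,-266,-126,-69,-15,0,-304,-144,-69,-15,0,-342,-162,-69,-15,0,-380,-180,-69,-15]
}}

```text
clock: 2.2
position: [0.5125, 0.1916, 0.3176]
ee_rot: [0.0, 0.094, 0.996, 0.0]
contact_force: [1.7, 0.7, 0.6]
width: 0.0002
gripper_force: 0.0
```

Request:
{"method": "apply_moves", "body": {
  "deltas": [0,-34,-10,0,0,0,-67,-20,0,0,0,-67,-56,0,0,0,-67,-66,0,0,0,-67,-76,0,0,0,-67,-86,0,0,0,-67,-96,0,0,0,-67,-106,0,0,0,-67,-116,0,0,0,-67,-126,0,0,0,-67,-136,0,0,0,-67,-146,0,0]
}}

```text
clock: 3.2
position: [0.5498, 0.0368, 0.3174]
ee_rot: [0.0, 0.094, 0.996, 0.0]
contact_force: [-0.1, -0.2, -0.2]
width: 0.0003
gripper_force: 0.0
```

```bash
python3 look.py
```

```text
scene [1.046 0.409 0.996]
caddy [279. 232.] 0.74
lid_hinge [304. 217.] 0.74
lid_edge [226. 193.] 0.71
clamp_pivot [258. 167.] 0.94
clamp_bar [240. 137.] 0.83
canister [185. 171.] 0.75 [ 0.566 -0.429 -0.   ]
bowl [267. 158.] 0.68 [ 0.353 -0.255  0.   ]
opener [225. 190.] 0.6 [ 0.543 -0.269  0.   ]
jar [408. 249.] 0.69 [0.371 0.289 0.   ]
mug [396. 312.] 0.71 [0.556 0.357 0.   ]
brush [217. 283.] 0.67 [ 0.787 -0.059  0.   ]
side [ 0.026 -0.598  1.144]
lid_hinge [265. 185.] 0.74
lid_edge [337. 282.] 0.64
clamp_pivot [392. 318.] 0.66
clamp_bar [318. 230.] 0.68
canister [392. 314.] 0.93 [ 0.576 -0.428  0.   ]
bowl [291. 326.] 0.74 [ 0.353 -0.259  0.   ]
opener [339. 283.] 0.79 [ 0.544 -0.262  0.   ]
jar [179. 210.] 0.6 [0.37  0.277 0.   ]
mug [204. 173.] 0.94 [0.527 0.349 0.   ]
brush [343. 201.] 0.86 [ 0.775 -0.07   0.   ]
[ 0.543 -0.043  1.38  -0.377  2.319] 551.523610850294 [  0.2  -3.3  -1.1  -1.3  24.7  -1.   -4.1  -2.1  -1.6  -1.8   1.6  -1.5
 -22.8 -27.  -56.2 -60.1   2.2  -1.3]
[0.55009758 0.03751673 0.31732211] [3.05987619e-05 9.38858273e-02 9.95582969e-01 5.30574449e-05] 0.017
```

Request:
{"method": "apply_moves", "body": {
  "deltas": [0,0,-10,0,0,0,0,-20,0,0,0,0,-30,0,0,0,0,-40,0,0,0,0,-50,0,0,0,0,-60,0,0,0,0,-70,0,0,0,0,-80,0,0,0,0,-90,0,0,0,0,-60,0,0,0,0,-20,0,0,0,0,20,0,0]
}}

```text
clock: 5.4
position: [0.5541, 0.0566, 0.3174]
ee_rot: [0.0, 0.096, 0.995, 0.0]
contact_force: [0.2, 0.0, 0.5]
width: -0.0002
gripper_force: 0.0
```

```bash
python3 look.py | tail -2
python3 - <<'E'
import cv2,numpy as np
a=cv2.imread('pics/scene0.png');b=cv2.imread('pics/side0.png')
cv2.imwrite('pics/both2.png',np.vstack([a[60:360,60:460],b[60:360,60:460]]))
E
```

```text
2.4  0.8  1.9 -1.7 -1.   0.3]
[0.55381847 0.05725349 0.31728344] [-1.66802419e-05  9.38169925e-02  9.95589458e-01  5.00912691e-05] 0.017
```

View pics/both2.png

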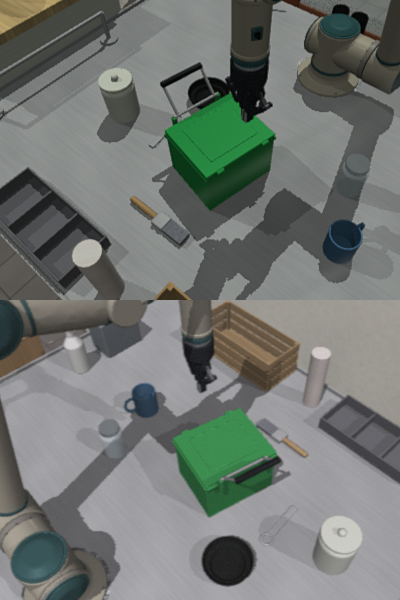

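Request:
{"method": "apply_moves", "body": {
  "deltas": [0,0,-20,0,0,0,0,-55,0,0,0,0,-90,0,0,0,0,-125,0,0,0,0,-160,0,0,0,0,-195,0,0,0,0,-230,0,0,0,0,-265,0,0,0,0,-300,0,0,0,0,-330,0,0,0,0,-350,0,0,0,0,-350,0,0]
}}

```text
clock: 7.6
position: [0.4876, -0.2909, 0.3168]
ee_rot: [-0.0, 0.096, 0.995, -0.001]
contact_force: [0.4, 0.9, -0.6]
width: 0.0
gripper_force: 0.0
```

```bash
cat > look2.py <<'E'
from h import *
obs=[]
for n in ['scene','side']:
    im=get_image(n); cv2.imwrite(f'pics/{n}0.png',im['frame'][:,:,::-1])
    for q in ['caddy','lid_hinge','clamp_pivot','clamp_bar']:
        r=place_of(q,im)
        if r and r[0]['score']>.5: obs.append((q,r[0]['point'],r[0]['score'],im))
f=lambda v:np.concatenate([(proj(caddy(pts(0,v[3])[q],*v[:3]),im)-p)*s for q,p,s,im in obs])
r=min((least_squares(f,[.537,-.038,1.38,c],loss='soft_l1',f_scale=3) for c in (.3,1.2,2.3)),key=lambda r:r.cost)
print(np.round(r.x,3),[(o[0]) for o in obs],np.round(r.fun,1))
p=np.array(get_state()['position']);d=p[:2]-r.x[:2];c,s=np.cos(r.x[2]),np.sin(r.x[2])
print('tcp in caddy',c*d[0]+s*d[1],-s*d[0]+c*d[1],p[2])
E
python3 look2.py
```

```text
[ 0.539 -0.035  1.361  2.307] ['caddy', 'clamp_pivot', 'clamp_bar', 'caddy', 'lid_hinge', 'clamp_pivot', 'clamp_bar'] [  2.6  -1.5  -1.   -3.1  -1.9  -4.4 -39.4 -34.    1.7  -1.1   1.1  -2.4
  -0.5  -0.1]
tcp in caddy -0.25623859978749797 -0.0026524585279159227 0.31744179346951545
```

Request:
{"method": "apply_moves", "body": {
  "deltas": [0,0,0,38,0,0,0,0,75,0,0,0,20,75,0,0,0,40,75,0,0,0,52,75,0,0,0,62,75,0,0,0,72,75,0,0,0,82,75,0,0,0,92,75,0,0,0,102,75,0,0,0,112,75,0,0,0,122,75,0]
}}

```text
clock: 9.1
position: [0.5143, -0.1761, 0.2569]
ee_rot: [0.01, 0.094, 0.995, -0.012]
contact_force: [-14.0, -9.7, 57.4]
width: -0.0001
gripper_force: 28.6
```

```bash
python3 look2.py;python3 - <<'E'
import cv2,numpy as np
a=cv2.imread('pics/scene0.png');b=cv2.imread('pics/side0.png')
cv2.imwrite('pics/both3.png',np.vstack([a[60:360,60:460],b[60:360,60:460]]))
E
```

```text
[ 0.542 -0.036  1.365  1.656] ['caddy', 'lid_hinge', 'clamp_pivot', 'clamp_bar', 'caddy', 'lid_hinge', 'clamp_pivot', 'clamp_bar'] [ 0.7 -1.3  0.4 -0.5  0.5 -0.1 -0.3 -0.8 -0.6 -1.9  2.4  0.9  2.  -2.1
 -0.9 -0.1]
tcp in caddy -0.13873011101214566 -0.0015628680860365583 0.25703495894847195
```

View pics/both3.png

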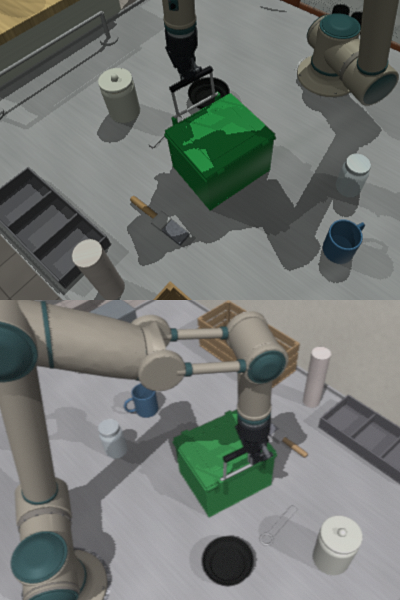

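Request:
{"method": "apply_moves", "body": {
  "deltas": [0,0,0,-10,0,0,0,0,-20,0,0,0,0,-30,0,0,0,0,-30,0]
}}

```text
clock: 9.93
position: [0.5121, -0.1672, 0.2742]
ee_rot: [0.002, 0.094, 0.996, -0.001]
contact_force: [-1.1, -1.4, 1.1]
width: 0.0002
gripper_force: 0.6
```

```bash
python3 look2.py
```

```text
[ 0.538 -0.041  1.344  1.552] ['caddy', 'lid_hinge', 'clamp_pivot', 'clamp_bar', 'caddy', 'lid_hinge', 'clamp_pivot', 'clamp_bar'] [ 0.8 -0.5 -1.  -1.  -0.5 -3.2 -0.8 -1.  -0.4 -1.1 -0.3 -0.9  0.4 -1.4
 -0.4 -0.6]
tcp in caddy -0.12892413436650899 -0.0017049724394307096 0.27148638108659895
```

Request:
{"method": "apply_moves", "body": {
  "deltas": [0,0,8,0,0,0,0,16,0,0,0,0,24,2,0,0,0,32,5,0,0,0,40,9,0,0,0,48,13,0,0,0,56,18,0,0,0,64,23,0,0,0,64,23,0]
}}

```text
clock: 11.18
position: [0.5225, -0.1018, 0.2477]
ee_rot: [-0.001, 0.093, 0.996, 0.001]
contact_force: [-0.2, -0.1, -0.3]
width: 0.0
gripper_force: 0.0
```

```bash
python3 look2.py
```

```text
[ 0.542 -0.039  1.325  0.748] ['caddy', 'lid_hinge', 'clamp_pivot', 'clamp_bar', 'caddy', 'lid_hinge', 'clamp_pivot', 'clamp_bar'] [ 1.5  0.4  1.9  0.8  0.3 -1.7 -0.5  0.  -0.4  1.1  3.3 -0.3  1.4 -2.5
 -0.4  3. ]
tcp in caddy -0.06751593069003609 0.0022363447946131786 0.2494525249269855
```

Request:
{"method": "apply_moves", "body": {
  "deltas": [0,0,-8,0,0,0,0,-8,-38,0,0,0,10,-40,0,0,0,40,-40,0,0,0,40,-25,0,0,0,40,-12,0,0,0,40,0,0,0,0,41,10,0,0,0,42,20,0,0,0,43,28,0,0,0,44,35,0,0,0,44,38,0]
}}

```text
clock: 12.68
position: [0.533, -0.0579, 0.2113]
ee_rot: [0.002, 0.094, 0.996, 0.004]
contact_force: [3.4, 8.1, 2.6]
width: 0.0001
gripper_force: 4.5
```

```bash
python3 look2.py
```

```text
[ 0.538 -0.057  1.387  0.083] ['caddy', 'lid_hinge', 'clamp_pivot', 'clamp_bar', 'caddy', 'lid_hinge', 'clamp_pivot', 'clamp_bar'] [ 0.7 -0.4  1.4  4.2  1.7 -1.6  0.5  0.2  2.2  5.7  1.   4.   0.5 -6.4
  1.  -0.3]
tcp in caddy -0.0021028014437295094 0.004380377968181695 0.21160792858142513
```

Request:
{"method": "apply_moves", "body": {
  "deltas": [0,0,0,-20,0,0,0,0,-50,0,0,0,0,-80,0,0,0,0,-80,0]
}}

```text
clock: 13.52
position: [0.5344, -0.0621, 0.2974]
ee_rot: [0.006, 0.094, 0.996, -0.001]
contact_force: [0.6, 0.2, 0.8]
width: 0.0002
gripper_force: 0.0
```

```bash
python3 look2.py;python3 - <<'E'
import cv2,numpy as np
a=cv2.imread('pics/scene0.png');b=cv2.imread('pics/side0.png')
z=lambda i:cv2.resize(i,None,fx=2.5,fy=2.5)
cv2.imwrite('pics/both4.png',np.vstack([z(a[150:270,190:350]),z(b[150:270,210:370])]))
E
```

```text
[ 0.543 -0.037  1.315  0.024] ['caddy', 'lid_hinge', 'clamp_pivot', 'clamp_bar', 'caddy', 'lid_hinge', 'clamp_pivot', 'clamp_bar'] [-0.7 -0.1 -0.7 -0.6 -0.1 -1.   0.1 -0.8 -0.4 -0.8 -0.1 -1.1  0.6 -2.6
 -1.8  1. ]
tcp in caddy -0.02565120382336329 0.005462425110519981 0.2904882592957727
```

View pics/both4.png

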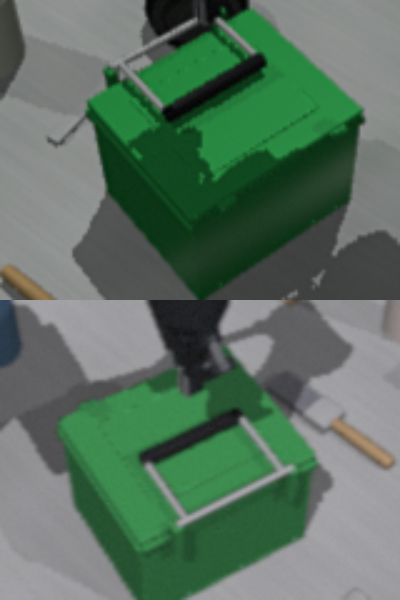

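Request:
{"method": "apply_moves", "body": {
  "deltas": [0,0,8,30,0,0,0,8,60,0,0,0,8,75,0,0,0,8,80,0,0,0,8,83,0,0,0,8,85,0,0,0,8,85,0]
}}

```text
clock: 14.6
position: [0.5307, -0.0522, 0.2087]
ee_rot: [-0.002, 0.094, 0.996, 0.0]
contact_force: [-8.7, 1.8, 12.8]
width: 0.0003
gripper_force: 6.3
```

Pressed to tip z 0.192 (bar top when home) with 13 N, so it is home. Retreat clear.

Request:
{"method": "apply_moves", "body": {
  "deltas": [0,0,0,-30,0,0,0,0,-70,0,0,0,0,-110,0,0,0,0,-150,0,0,0,0,-150,0,0,0,0,-150,0,0,0,0,-150,0]
}}

```text
clock: 15.18
position: [0.5327, -0.0529, 0.3563]
ee_rot: [0.0, 0.094, 0.996, -0.0]
contact_force: [0.1, -0.6, -0.8]
width: 0.0
gripper_force: 0.0
```

```bash
python3 look2.py; python3 -c "
from rig import *
print(sign_off())"
```

```text
[ 0.543 -0.038  1.363 -0.087] ['caddy', 'lid_hinge', 'clamp_pivot', 'clamp_bar', 'caddy', 'lid_hinge', 'clamp_pivot', 'clamp_bar'] [ 2.7 -0.7 -0.   1.  -1.7 -2.7 -0.  -0.5  0.4 -1.2  1.   0.1 -0.3 -4.1
 -0.4  0.3]
tcp in caddy -0.016468174825241814 0.00641728186382831 0.3559581295540488
the job is handed in; nothing more can be done
None
```

I shut the lid first and then pushed the clamp handle home; the final look has the caddy within about 6 mm of its start. I handed the job in at about 15 s with the arm clear, and no verdict came back. While pushing the clamp up, the wrist force briefly read about 60 N (limit 120 N). I can't rule out that the gripper's body took part of that, where its limit is 40 N, but I backed off at once and nothing stopped the run.

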